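# Unstack the wire spools and put the parts tin back in its tray

## Task

Put the bench in order: take the stack of wire spools apart and stand each spool in the round dish of its own size (small, medium, large), and put the parts tin, which now stands in the medium dish, flat into the rectangular tray under the stack with its long side along the tray's long side. The tin will have to be set aside for a while, for which the cork pad is free. Keep the spools and the tin upright, set them down rather than drop them, and leave the device programmer where it lies.

Things in the scene. Friction and masses are not known exactly. Their poses are not given: they have to be found in the camera images.
- spool_small: Small wire spool: an upright cylinder of 36 mm diameter and 38 mm height, white plastic flanges and a full winding of copper wire, gripped across its diameter from above. At the start it is the top of the stack of three, standing loose on the medium spool. Origin: centre of the underside; z up along its axis. The three spools look alike but for size. Mass between 0.08 and 0.55 kg.
- spool_medium: Medium wire spool: an upright cylinder of 48 mm diameter and 42 mm height, white plastic flanges and a full winding of copper wire, gripped across its diameter from above. At the start it is the middle of the stack, between the large and the small spool. Origin: centre of the underside; z up along its axis. The three spools look alike but for size. Mass between 0.08 and 0.55 kg.
- spool_large: Large wire spool: an upright cylinder of 60 mm diameter and 46 mm height, white plastic flanges and a full winding of copper wire, gripped across its diameter from above. At the start it is the bottom of the stack, standing loose on the tray's floor. Origin: centre of the underside; z up along its axis. The three spools look alike but for size. Mass between 0.08 and 0.55 kg.
- tin: Parts tin: a closed plain steel box with a paper patch on its lid, 48 mm (its x) by 34 mm (its y) by 46 mm high. Origin: centre of the underside; z up. At the start it stands loose inside the medium dish, turned at any angle of up to 45 degrees to either side of the world axes. Best gripped across its 34 mm from above.
- dish_small: Small dish: a shallow round black plastic dish fixed to the bench, 54 mm inside and 62 mm outside diameter; floor 3 mm above the bench, rim 8 mm above the bench. It is the place of the small spool (36 mm). Origin: its centre, at bench height (3 mm below its floor); z up.
- dish_medium: Medium dish: a shallow round black plastic dish fixed to the bench, 66 mm inside and 74 mm outside diameter; floor 3 mm above the bench, rim 8 mm above the bench. It is the place of the medium spool (48 mm). Origin: its centre, at bench height (3 mm below its floor); z up.
- dish_large: Large dish: a shallow round black plastic dish fixed to the bench, 78 mm inside and 86 mm outside diameter; floor 3 mm above the bench, rim 8 mm above the bench. It is the place of the large spool (60 mm). Origin: its centre, at bench height (3 mm below its floor); z up.
- tray: Tray: a shallow rectangular black plastic tray fixed to the bench, inside 80 mm (its x) by 66 mm (its y), outside 88 by 74 mm; floor 3 mm above the bench, rim 8 mm above the bench. It is the place of the parts tin, but at the start the stack of spools (126 mm high in all) stands in it. Origin: its centre, at bench height (3 mm below its floor); z up.
- pad: Cork pad: a bare square of cork fixed to the bench, 80 by 80 mm and 4 mm thick, empty; something may be set aside on it meanwhile. Origin: centre of its underside, at bench height.
- programmer: Device programmer: a bystander, a flat black plastic box 34 mm (its x) by 70 mm (its y) by 18 mm high with a small green circuit board sticking out of one end (107 mm overall). Lies loose on the bench; leave it where it is. Origin: centre of the box's underside.
There are look-alikes about, which are no part of the job. Leave any black look-alike of the spool_small alone. What is shaped like the spool_medium but green is not meant.

How it is judged:
By the outcome, as a careful person would: the job done as asked, in the order asked, and still so for the second after the job is handed in, with the robot touching nothing.
It also fails if it takes over 125 s, if anything falls off the work surface, if the arm or the gripper's body presses on something with over 40 N, if the wrist force passes 120 N, or if a joint passes its speed limit or range.

## Robot

A 6-joint arm with a two-finger parallel gripper is mounted at the origin on the work surface. World frame = base frame: x ahead of the robot, y to its left, z up, the work surface at z = 0. Lengths are in m, angles in rad, forces in N, time in s.
With the tool pointing down it reaches from about 0.325 to 0.75 m from the base axis. Payload 7.6 kg.
Tool frame: the origin (TCP) lies midway between the tips of the shut fingers; the grasp point (between the pads) lies 19 mm behind it; z points along the fingers, y is the direction in which the jaws open and shut (so a half turn about z gives the same grasp; the last joint's range is limited). The gripper opens to 85 mm and grips with 20 to 120 N. Pads are 22 mm wide; open, the fingers measure 114 mm over their backs; the gripper's body (76 mm by 85 mm) begins 54 mm behind the grasp point. The pads swing forward as they close: fully open they stand 13 mm farther back than shut.
Start: joints at [1.192, 0.052, 1.401, -0, 1.689, -0.07], TCP at [0.16, 0.5, 0.231] pointing down, gripper open.
Joint ranges: [-2.9, 2.9], [-0.91, 2.17], [0.12, 2.37], [-1.06, 4.2], [0.26, 2.73], [-2.93, 2.93]. Speed limits (rad/s): [2.57, 2.57, 3.01, 3.14, 3.14, 3.14].

## Interface

Orientations are given as a unit quaternion [w, x, y, z].
In Python, from plant import manip, imaging gives the robot as it stands.
- The arm moves only by the shell command python3 -m handwheel 'ROWS'. ROWS is a JSON object of lists of equal length, an entry for each row: "claw": the finger opening in m, from 0 to 0.0854; "dp": the shift along the tool's x, y, z in m, a list of three; "delta_rot": the turn, a rotation vector about the tool's x, y, z in rad, a list of three. In form: {"claw": [claw, ...], "dp": [[dx, dy, dz], ...], "delta_rot": [[ax, ay, az], ...]}. A call has 1 to 8 rows; each row is the pose to reach, as a shift and turn from the pose commanded when the call began, along the tool's axes at that moment; what a row does not reach only later rows make up. A row lasts 1/8 s, in which the tool goes at most 62.5 mm and 10.7 degrees, less where a joint would pass 70% of its speed; a pose out of reach is approached as far as the arm can. A call with a gripper value outside its range is refused whole. The fingers move at their own pace and stop on an object; the grip force is fixed at half the most. Time passes only in rows, so rows that repeat a pose let the fingers close. It gives the time, the measured TCP pose, the force and the opening at its end, in the units of the state.
- manip.observe(): the state, without advancing time (a new reading comes with each control period).
- imaging.snapshot(name): name is "scene" or "top" or "wrist"; returns a dict with "img" (384x512x3 uint8, red, green, blue), "mtx" (3x3 intrinsics, pixels), "dist" ([k1, k2, p1, p2, k3] as OpenCV has them; the pictures are not rectified), "R" (3x3) and "t" (3): a world point X has camera coordinates R X + t. Camera axes: x right, y down, z forward; pixel columns grow to the right and rows downward; lengths in m; the calibration is good to about 2 mm. A picture is of the moment at which its call begins. There is no depth.
- manip.hand_in(): hands the job in, once; it reports no verdict.
The state is a dict: "time": time; "joints": joint angles; "qd": joint speeds; "effort": joint torques, N m; "tcp_pos": TCP position; "tool_rot": TCP orientation; "wrist_force": force on the tool from outside, world axes, zero at the start; "torque": the same for the moment, N m; "width": opening from 0.0 (shut) to 1.0 (fully open).
Only numpy, scipy, OpenCV 4.12 (cv2) and the standard library are available. Lean on these libraries where they do the work, as an engineer would, in place of code of your own. Each camera call takes 0.05 s, during which the arm holds its last target.

## Working session

There is one attempt and no reset: what is moved stays moved. The work goes in short steps, Python scripts to look and compute and a shell command to move; the robot and the scene stay as the last step left them, time stands still between calls to the robot, and variables do not carry over. Pictures are saved under pics/ and viewed, and the job is handed in when it is done.

```bash
mkdir -p pics; ls
python3 - <<'E'
from plant import manip, imaging
import cv2
print(manip.observe())
for n in ["scene","top","wrist"]:
    s=imaging.snapshot(n); cv2.imwrite(f"pics/{n}0.png",s["img"][:,:,::-1]); print(n,s["mtx"].tolist(),s["dist"],s["R"].tolist(),s["t"])
    import pickle; pickle.dump(s,open(f"{n}0.pkl","wb"))
E
```

```text
pics
{'time': 0.0, 'joints': array([ 1.19169837e+00,  5.28268228e-02,  1.40169765e+00,  1.21232577e-05,
        1.68859797e+00, -7.03158381e-02]), 'qd': array([ 0.00048044,  0.00033051,  0.00054662, -0.00165778,  0.0012925 ,
       -0.00159779]), 'effort': array([ 5.11493254e-04, -3.81651628e+01, -3.60193598e+01,  1.06286001e-05,
        6.01688109e-03,  3.43849152e-06]), 'tcp_pos': array([0.1594217 , 0.49990446, 0.2304913 ]), 'tool_rot': array([-1.76303151e-04,  1.53777686e-01,  9.88105176e-01, -7.44323484e-04]), 'wrist_force': array([0.19440673, 0.10070275, 0.4143712 ]), 'torque': array([-0.00616174, -0.06008535,  0.01247637]), 'width': 1.0006526462954253}
scene [[496.752836424822, 0.0, 251.4606559163425], [0.0, 496.752836424822, 182.61656543626646], [0.0, 0.0, 1.0]] [0.04079768 0.         0.         0.         0.        ] [[0.07021762193477227, 0.9975134222899104, 0.006038039524237965], [0.802079316082034, -0.052859671419024916, -0.5948736217473838], [-0.5930752534739602, 0.04661359768290362, -0.8037965639562379]] [ 0.00650589 -0.36532938  1.33752397]
top [[419.81289794669783, 0.0, 247.45776552825868], [0.0, 419.81289794669783, 192.5269252043813], [0.0, 0.0, 1.0]] [-0.02021877  0.          0.          0.          0.        ] [[0.01108776633151614, -0.9997246440972425, -0.02068084675297121], [-0.9945615598291142, -0.00888384417610238, -0.10377081007168838], [0.10355851074661797, 0.021718961699328958, -0.9943862034213093]] [-0.03770569  0.53422351  0.94220097]
wrist [[284.5914841427943, 0.0, 260.5649242770033], [0.0, 284.5914841427943, 192.16405724189434], [0.0, 0.0, 1.0]] [-0.04992838  0.          0.          0.          0.        ] [[0.3051849778612496, 0.9522904404082825, -0.0022464182223066427], [0.9123734288540251, -0.2917151199643037, 0.28718811797385174], [0.27283118518413463, -0.08969507172198989, -0.9578715668083114]] [-0.52481388 -0.03748092  0.38080334]
```

View pics/scene0.png

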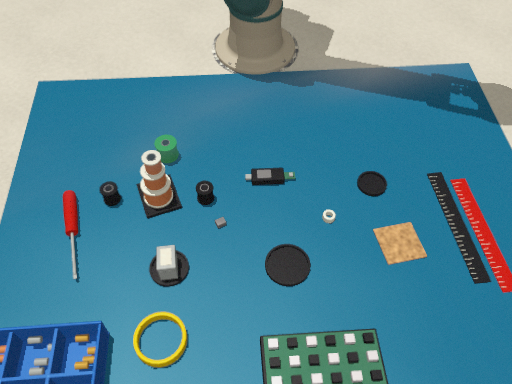

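View pics/top0.png

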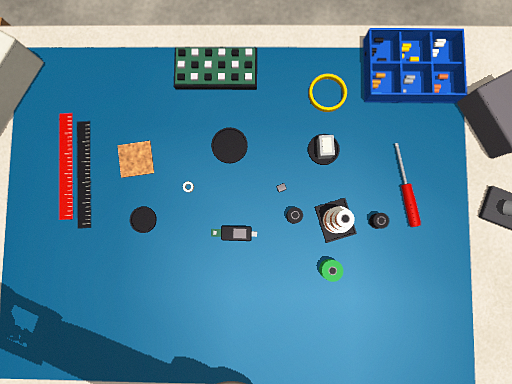

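View pics/wrist0.png

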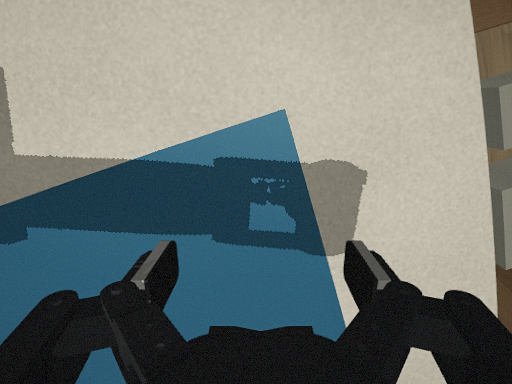

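```bash
cat > h.py <<'E'
import numpy as np, cv2, pickle, json
from plant import manip, imaging
def load(n): return pickle.load(open(n,"rb"))
def snap(n,tag):
    s=imaging.snapshot(n); pickle.dump(s,open(f"{tag}.pkl","wb")); cv2.imwrite(f"pics/{tag}.png",s["img"][:,:,::-1]); return s
def proj(s,P):
    P=np.asarray(P,float).reshape(-1,1,3)
    return cv2.projectPoints(P,cv2.Rodrigues(s["R"])[0],s["t"],s["mtx"],s["dist"])[0].reshape(-1,2)
def ray(s,uv,z):
    u=cv2.undistortPoints(np.array(uv,float).reshape(-1,1,2),s["mtx"],s["dist"]).reshape(-1,2)
    d=np.c_[u,np.ones(len(u))]@s["R"]; c=-s["R"].T@s["t"]
    k=(z-c[2])/d[:,2]; return c+k[:,None]*d
def crop(s,x0,y0,w,h,f,name,draw=[]):
    im=cv2.resize(s["img"][y0:y0+h,x0:x0+w,::-1],None,fx=f,fy=f,interpolation=cv2.INTER_CUBIC).copy()
    for pts,c in draw:
        p=((proj(s,pts)-[x0,y0]+0.5)*f-0.5)
        cv2.polylines(im,[np.round(p*16).astype(np.int32)],False,c,1,cv2.LINE_AA,4)
    for k in range(0,w,10): cv2.line(im,(k*f,0),(k*f,8 if (x0+k)%50 else 16),(0,255,255),1)
    for k in range(0,h,10): cv2.line(im,(0,k*f),(8 if (y0+k)%50 else 16,k*f),(0,255,255),1)
    cv2.imwrite(f"pics/{name}.png",im)
def circ(x,y,z,d):
    a=np.linspace(0,2*np.pi,49); return np.c_[x+d/2*np.cos(a),y+d/2*np.sin(a),0*a+z]
def rect(x,y,z,a,b,th):
    p=np.array([[1,1],[-1,1],[-1,-1],[1,-1],[1,1]])*[a/2,b/2]
    c,s=np.cos(th),np.sin(th); p=p@np.array([[c,s],[-s,c]]); return np.c_[p+[x,y],np.full(5,z)]
E
python3 - <<'E'
from h import *
s=load("top0.pkl")
crop(s,280,120,120,120,5,"t_right"); crop(s,110,120,150,120,5,"t_left")
# dark dish blobs
for n in ["top0","scene0"]:
    s=load(n+".pkl"); g=s["img"].astype(int).max(2)<48
    k,l,st,ce=cv2.connectedComponentsWithStats(g.astype(np.uint8))
    for i in range(1,k):
        if st[i,4]>150:
            cs=cv2.findContours((l==i).astype(np.uint8),0,1)[0][0]
            e=cv2.fitEllipse(cs); print(n,st[i].tolist(),ce[i].round(1),np.round(e[0],1),np.round(e[1],1), ray(s,[e[0]],0.008).round(4)[0])
E
```

```text
top0 [174, 48, 83, 42, 470] [222.3  83.2] [156.7  28.4] [ 90.4 219.8] [0.9434 0.1975 0.008 ]
top0 [77, 122, 14, 106, 1054] [ 82.8 175.9] [ 83.1 175.4] [ 12.4 115.4] [0.5743 0.3619 0.008 ]
top0 [212, 128, 35, 32, 426] [226.7 139.6] [226.9 140.5] [22.4 35. ] [0.6612 0.0185 0.008 ]
top0 [131, 207, 25, 26, 342] [141.9 218.8] [143.  218.8] [23.2 25.4] [0.4723 0.2135 0.008 ]
scene0 [252, 169, 32, 16, 241] [269.6 178.3] [267.2 176.3] [16.2 33.7] [ 0.4443 -0.0039  0.008 ]
scene0 [358, 172, 28, 24, 490] [371.4 183.5] [371.5 183.5] [22.8 27.8] [0.478  0.2154 0.008 ]
scene0 [428, 173, 62, 110, 1201] [460.2 230.1] [459.6 230.3] [ 13.9 129.3] [0.603 0.364 0.008]
scene0 [196, 182, 18, 23, 248] [205.  194.6] [204.7 192.9] [16.4 23.7] [ 0.4791 -0.1384  0.008 ]
scene0 [147, 185, 35, 33, 205] [167.4 205.9] [158.2 199. ] [29.8 40.8] [ 0.4883 -0.2346  0.008 ]
scene0 [101, 188, 20, 18, 205] [111.6 197.6] [111.1 196.9] [16. 18.] [ 0.4764 -0.3317  0.008 ]
scene0 [155, 258, 33, 28, 152] [175.  275.3] [149.5 257.9] [40.1 73.2] [ 0.6241 -0.2454  0.008 ]
```

View pics/t_right.png

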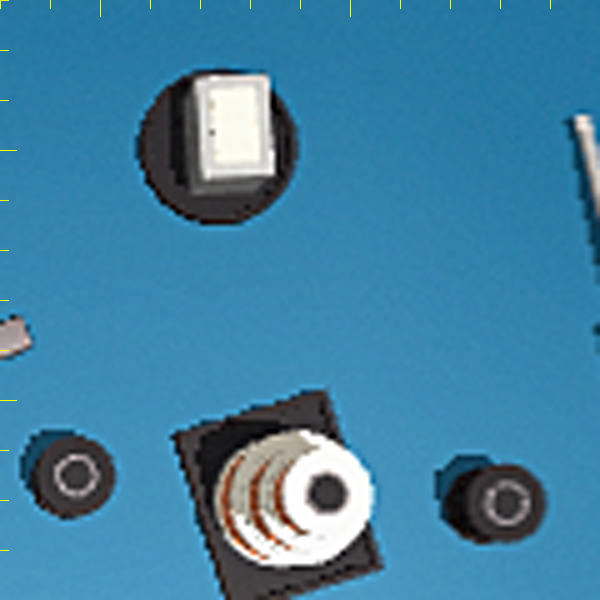

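View pics/t_left.png

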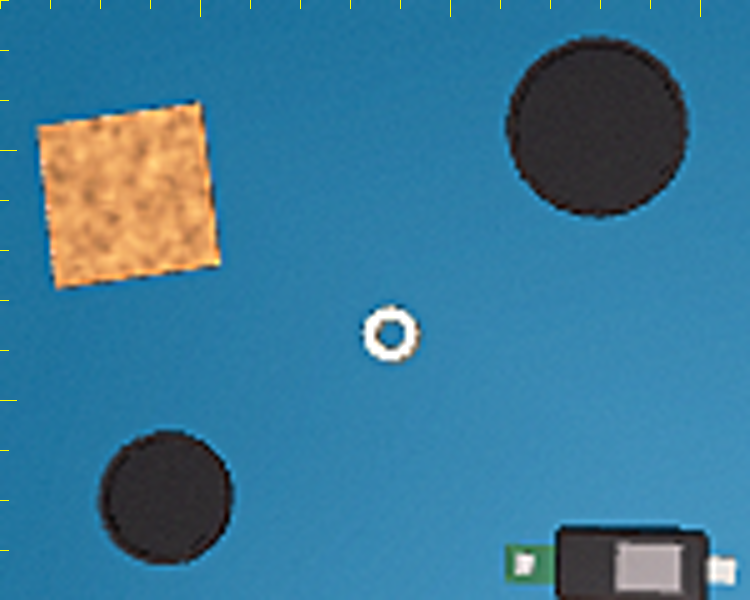

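Run:
```python
from h import *
s=load("scene0.pkl")
crop(s,95,130,130,110,6,"s_left"); crop(s,140,230,60,60,8,"s_tin"); crop(s,255,160,180,130,4,"s_right")
t=load("top0.pkl")
for n,uv,z in [("dl",(229.1,144.9),.008),("ds",(142.8,219.1),.008),("dm",(323.1,148.9),.008),("tray",(335.2,219.8),.008),("tin",(326.5,144.8),.049),("sp",(344.9,218.4),.129)]:
    print(n,ray(t,[uv],z)[0].round(4))
```

```text
dl [0.6505 0.0132 0.008 ]
ds [0.4715 0.214  0.008 ]
dm [ 0.6424 -0.2105  0.008 ]
tray [ 0.4745 -0.2373  0.008 ]
tin [ 0.6433 -0.2117  0.049 ]
sp [ 0.4726 -0.2345  0.129 ]
```

View pics/s_left.png

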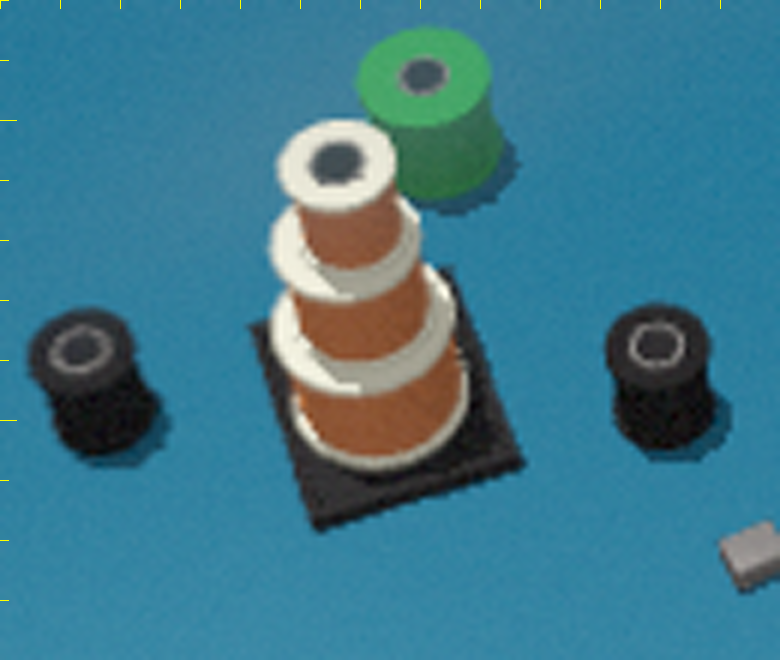

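View pics/s_tin.png

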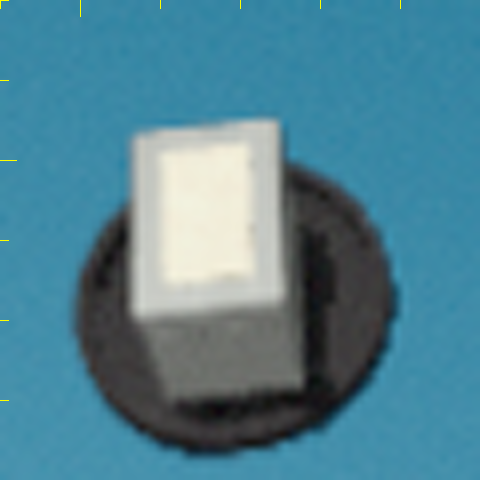

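View pics/s_right.png

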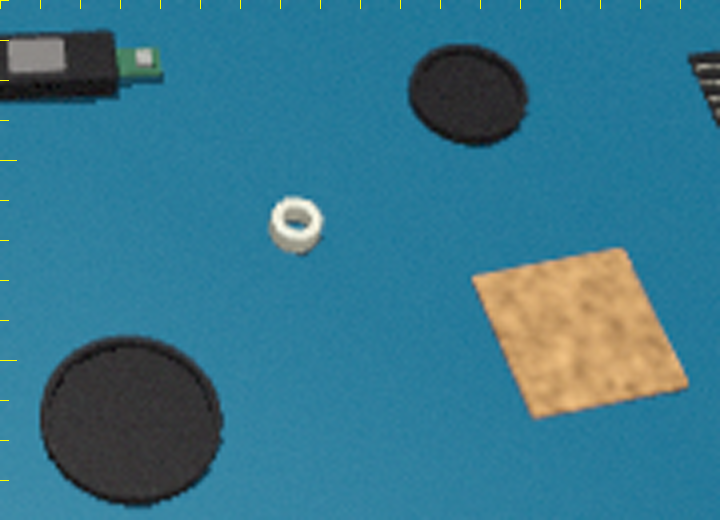

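Run:
```python
from h import *
t=load("top0.pkl"); s=load("scene0.pkl")
def T(c,f,x0,y0): return (np.array(c,float)+.5)/f-.5+[x0,y0]
def show(n,cam,p,z):
    X=ray(cam,p,z); m=X.mean(0); d=np.roll(X,-1,0)-X
    print(n,m.round(4),[(round(float(np.hypot(*v[:2])*1e3),1),round(float(np.degrees(np.arctan2(v[1],v[0]))%180),1)) for v in d])
show("tin top",t,T([(194,77),(269,74),(275,174),(200,180)],5,280,120),.049)
show("tin sc",s,T([(133,132),(279,120),(284,300),(133,318)],8,140,230),.049)
show("tray top",t,T([(173,434),(325,389),(383,568),(230,613)],5,280,120),.008)
show("tray sc",s,T([(250,327),(450,268),(524,462),(318,526)],6,95,130),.006)
show("pad top",t,T([(38,126),(201,101),(220,264),(56,288)],5,110,120),.004)
show("pad sc",s,T([(473,277),(625,248),(688,384),(536,417)],4,255,160),.004)
for n,c,cam,z in [("dl",T((131.5,418),4,255,160),s,.008),("ds",T((467.5,94),4,255,160),s,.008),("small",T((338,165),6,95,130),s,.129),("large c from sc",T((363.5,327),6,95,130),s,.049)]: print(n,ray(cam,[c],z)[0].round(4))
```

```text
tin top [ 0.6432 -0.2117  0.049 ] [(34.2, 92.7), (46.4, 2.7), (34.2, 95.1), (47.8, 2.9)]
tin sc [ 0.6457 -0.209   0.049 ] [(33.4, 91.5), (46.2, 2.7), (33.5, 93.6), (47.5, 2.6)]
tray top [ 0.4747 -0.2372  0.008 ] [(74.5, 107.0), (87.2, 17.2), (74.3, 106.8), (87.0, 17.4)]
tray sc [ 0.477 -0.234  0.006] [(72.9, 107.4), (90.0, 17.8), (71.9, 107.3), (89.9, 18.4)]
pad top [0.6169 0.2386 0.004 ] [(79.9, 99.1), (80.3, 8.6), (79.6, 98.8), (79.8, 8.8)]
pad sc [0.6196 0.2411 0.004 ] [(80.8, 98.5), (78.2, 7.2), (77.8, 99.5), (79.5, 9.4)]
dl [0.6552 0.0158 0.008 ]
ds [0.477  0.2156 0.008 ]
small [ 0.4757 -0.2314  0.129 ]
large c from sc [ 0.48   -0.2351  0.049 ]
```

```bash
cat >> h.py <<'E'
from scipy.spatial.transform import Rotation as Ro
def go(x,y,z,jaw):
    o=manip.observe(); q=o["tool_rot"]; R=Ro.from_quat([q[1],q[2],q[3],q[0]])
    j=np.radians(jaw); yv=np.array([np.cos(j),np.sin(j),0])
    if yv@R.as_matrix()[:,1]<0: yv=-yv
    zv=np.array([0,0,-1.]); G=Ro.from_matrix(np.c_[np.cross(yv,zv),yv,zv])
    dp=R.inv().apply(np.array([x,y,z])-o["tcp_pos"]); dr=(R.inv()*G).as_rotvec()
    print("t",round(o["time"],2),"tcp",o["tcp_pos"].round(4),"F",o["wrist_force"].round(1),"w",round(float(o["width"]),3))
    print("dp",dp.round(4).tolist(),"rot",dr.round(4).tolist(),"rows",np.ceil(max(np.linalg.norm(dp)/.0625,np.degrees(np.linalg.norm(dr))/10.7)))
E
python3 -c "
from h import *
go(.6445,-.210,.17,92.8)"
```

```text
t 0.15 tcp [0.1594 0.5    0.2307] F [-0.4  0.2 -0.5] w 0.995
dp [-0.6779, -0.5289, 0.0612] rot [-0.0011, -0.0003, -0.3577] rows 14.0
```

```bash
python3 -m handwheel '{"claw":[0.085,0.085,0.085,0.085,0.085,0.085,0.085,0.085],"dp":[[-0.34,-0.264,0.0],[-0.34,-0.264,0.0],[-0.34,-0.264,0.0],[-0.34,-0.264,0.0],[-0.34,-0.264,0.0],[-0.34,-0.264,0.0],[-0.34,-0.264,0.0],[-0.34,-0.264,0.0]],"delta_rot":[[0,0,-0.18],[0,0,-0.358],[0,0,-0.358],[0,0,-0.358],[0,0,-0.358],[0,0,-0.358],[0,0,-0.358],[0,0,-0.358]]}'; python3 -c "
from h import *
go(.6445,-.210,.17,92.8)"
```

```text
time: 1.15
tcp_pos: [0.4046, 0.1421, 0.2308]
tool_rot: [-0.0, -0.021, 1.0, -0.0]
wrist_force: [-1.0, 0.0, -0.7]
width: 0.991
t 1.15 tcp [0.4046 0.1421 0.2308] F [-1.   0.  -0.7] w 0.991
dp [-0.2248, -0.3619, 0.0609] rot [-0.0007, -0.0007, -0.0063] rows 7.0
```

```bash
python3 -m handwheel '{"claw":[0.07,0.07,0.07,0.07,0.07,0.07,0.07,0.07],"dp":[[-0.225,-0.362,0.061],[-0.225,-0.362,0.061],[-0.225,-0.362,0.061],[-0.225,-0.362,0.061],[-0.225,-0.362,0.061],[-0.225,-0.362,0.061],[-0.225,-0.362,0.061],[-0.225,-0.362,0.061]],"delta_rot":[[0,0,-0.006],[0,0,-0.006],[0,0,-0.006],[0,0,-0.006],[0,0,-0.006],[0,0,-0.006],[0,0,-0.006],[0,0,-0.006]]}'; python3 -c "
from h import *
s=snap('wrist','w1')
crop(s,0,0,512,384,1,'w1o',[(rect(.6445,-.2103,.049,.048,.034,np.radians(2.8)),(0,0,255)),(circ(.6445,-.208,.008,.074),(0,255,0))])
go(.6445,-.210,.02,92.8)"
```

```text
time: 2.15
tcp_pos: [0.6459, -0.2066, 0.1653]
tool_rot: [-0.003, -0.026, 1.0, 0.001]
wrist_force: [-1.2, 0.9, 0.5]
width: 0.821
t 2.2 tcp [ 0.6458 -0.2049  0.1674] F [-0.4 -0.4  1.2] w 0.822
dp [0.001, -0.0053, 0.1474] rot [0.0022, -0.0038, 0.0057] rows 3.0
```

View pics/w1o.png

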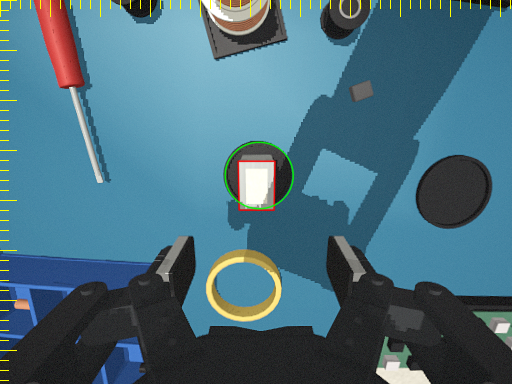

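```bash
python3 -m handwheel '{"claw":[0.065,0.065,0.065,0.065],"dp":[[0,0,0.05],[0,0,0.09],[0,0,0.09],[0,0,0.09]],"delta_rot":[[0,0,0],[0,0,0],[0,0,0],[0,0,0]]}'; python3 -c "
from h import *
s=snap('wrist','w2')
crop(s,0,0,512,384,1,'w2o',[(rect(.6445,-.2103,.049,.048,.034,np.radians(2.8)),(0,0,255)),(circ(.6445,-.208,.008,.074),(0,255,0))])
go(.6445,-.210,.02,92.8)"
```

```text
time: 2.7
tcp_pos: [0.6469, -0.2044, 0.0835]
tool_rot: [0.002, -0.028, 1.0, -0.001]
wrist_force: [0.7, -0.7, 0.8]
width: 0.763
t 2.75 tcp [ 0.6472 -0.2048  0.0841] F [0.8 0.1 1.1] w 0.76
dp [0.0033, -0.0049, 0.0641] rot [-0.0019, 0.0049, 0.0073] rows 2.0
```

View pics/w2o.png

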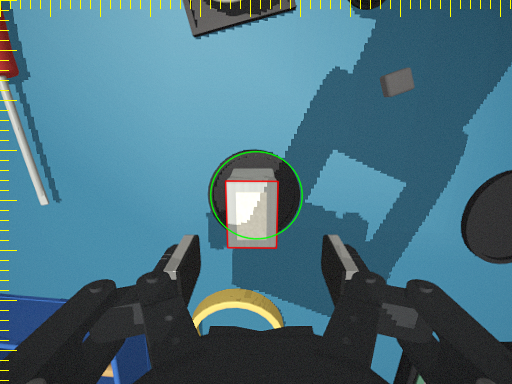

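```bash
python3 -m handwheel '{"claw":[0.065,0.065,0.065,0.065,0.065],"dp":[[0.003,-0.005,0.02],[0.003,-0.005,0.04],[0.003,-0.005,0.064],[0.003,-0.005,0.064],[0.003,-0.005,0.064]],"delta_rot":[[0,0,0.006],[0,0,0.006],[0,0,0.006],[0,0,0.006],[0,0,0.006]]}'; python3 -c "
from h import *
s=snap('wrist','w3')
go(.6445,-.210,.02,92.8)"
```

```text
time: 3.38
tcp_pos: [0.6432, -0.2104, 0.0165]
tool_rot: [0.0, -0.025, 1.0, -0.0]
wrist_force: [0.7, -0.0, -0.3]
width: 0.762
t 3.42 tcp [ 0.6436 -0.2105  0.0173] F [ 0.3  0.3 -0.2] w 0.759
dp [-0.0009, 0.0005, -0.0027] rot [-0.0005, 0.0015, 0.0003] rows 1.0
```

View pics/w3.png

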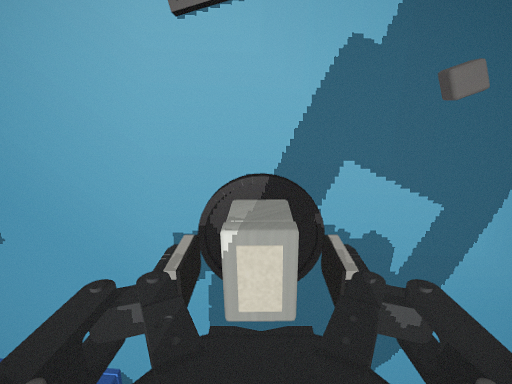

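```bash
python3 -m handwheel '{"claw":[0.02,0.02,0.02,0.02,0.02,0.02],"dp":[[0,0,0],[0,0,0],[0,0,0],[0,0,0],[0,0,0],[0,0,0]],"delta_rot":[[0,0,0],[0,0,0],[0,0,0],[0,0,0],[0,0,0],[0,0,0]]}'; python3 -m handwheel '{"claw":[0.02,0.02,0.02],"dp":[[0,0,-0.01],[0,0,-0.05],[0,0,-0.06]],"delta_rot":[[0,0,0],[0,0,0],[0,0,0]]}'; python3 -c "
from h import *
s=snap('wrist','w4')
go(.618,.240,.11,98.7)"
```

```text
time: 4.18
tcp_pos: [0.6436, -0.2105, 0.0174]
tool_rot: [0.001, -0.025, 1.0, -0.0]
wrist_force: [-0.2, -0.6, 5.5]
width: 0.395
time: 4.55
tcp_pos: [0.6443, -0.2108, 0.0794]
tool_rot: [0.002, -0.025, 1.0, -0.001]
wrist_force: [0.8, -0.2, -1.3]
width: 0.385
t 4.6 tcp [ 0.6442 -0.2107  0.0794] F [1.  1.1 0.4] w 0.385
dp [0.0039, 0.4514, -0.0314] rot [-0.002, 0.0041, -0.1026] rows 8.0
```

View pics/w4.png

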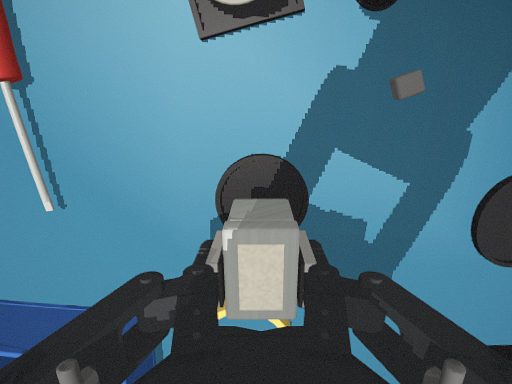

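```bash
python3 -m handwheel '{"claw":[0.02,0.02,0.02,0.02,0.02,0.02,0.02,0.02],"dp":[[0.0,0.03,-0.031],[0.001,0.08,-0.031],[0.001,0.14,-0.031],[0.002,0.2,-0.031],[0.002,0.26,-0.031],[0.003,0.32,-0.031],[0.003,0.38,-0.031],[0.004,0.425,-0.031]],"delta_rot":[[0,0,0],[0,0,0],[0,0,0],[0,0,0],[0,0,0],[0,0,0],[0,0,0],[0,0,0]]}'; python3 -m handwheel '{"claw":[0.02,0.02,0.02],"dp":[[0,0.026,0],[0,0.026,0],[0,0.026,0]],"delta_rot":[[0,0,0],[0,0,0],[0,0,0]]}'; python3 -c "
from h import *
s=snap('wrist','w5')
go(.618,.240,.0195,92.8)"
```

```text
time: 5.6
tcp_pos: [0.6169, 0.2164, 0.1054]
tool_rot: [-0.001, -0.025, 1.0, -0.0]
wrist_force: [0.7, -0.3, -1.4]
width: 0.389
time: 5.98
tcp_pos: [0.6166, 0.239, 0.1061]
tool_rot: [-0.001, -0.024, 1.0, -0.0]
wrist_force: [-0.9, 0.4, -1.5]
width: 0.393
t 6.03 tcp [0.6168 0.2387 0.1064] F [-0.6  0.2 -1.6] w 0.386
dp [-0.0014, 0.0013, 0.0869] rot [-0.0006, -0.0012, -0.0009] rows 2.0
```

View pics/w5.png

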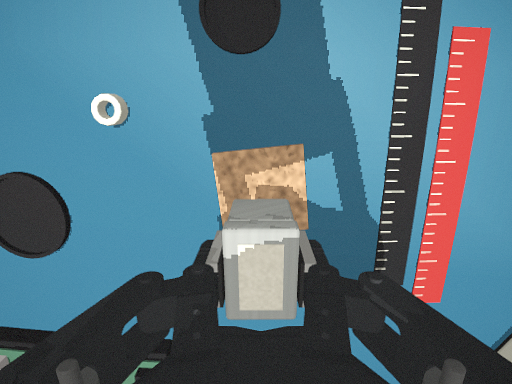

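```bash
python3 -m handwheel '{"claw":[0.02,0.02,0.02,0.02,0.02,0.02,0.02],"dp":[[-0.001,0.001,0.04],[-0.001,0.001,0.065],[-0.001,0.001,0.078],[-0.001,0.001,0.082],[-0.001,0.001,0.084],[-0.001,0.001,0.085],[-0.001,0.001,0.085]],"delta_rot":[[0,0,0],[0,0,0],[0,0,0],[0,0,0],[0,0,0],[0,0,0],[0,0,0]]}'
```

```text
time: 6.9
tcp_pos: [0.6181, 0.2411, 0.023]
tool_rot: [0.001, -0.025, 1.0, 0.0]
wrist_force: [0.1, 0.4, -2.1]
width: 0.388
```

```bash
python3 -m handwheel '{"claw":[0.02,0.02,0.02],"dp":[[0,0,0.001],[0,0,0.002],[0,0,0.002]],"delta_rot":[[0,0,0],[0,0,0],[0,0,0]]}'; python3 -m handwheel '{"claw":[0.02,0.02,0.02],"dp":[[0,0,0.001],[0,0,0.002],[0,0,0.002]],"delta_rot":[[0,0,0],[0,0,0],[0,0,0]]}';  python3 -c "
from h import *
s=snap('scene','s1'); crop(s,360,190,80,80,8,'s1o')"
```

```text
time: 7.28
tcp_pos: [0.6177, 0.241, 0.0201]
tool_rot: [-0.0, -0.025, 1.0, -0.0]
wrist_force: [-0.8, 0.1, -1.7]
width: 0.389
time: 7.65
tcp_pos: [0.6178, 0.2411, 0.0184]
tool_rot: [0.0, -0.025, 1.0, 0.0]
wrist_force: [0.6, -0.9, -1.4]
width: 0.393
```

View pics/s1o.png

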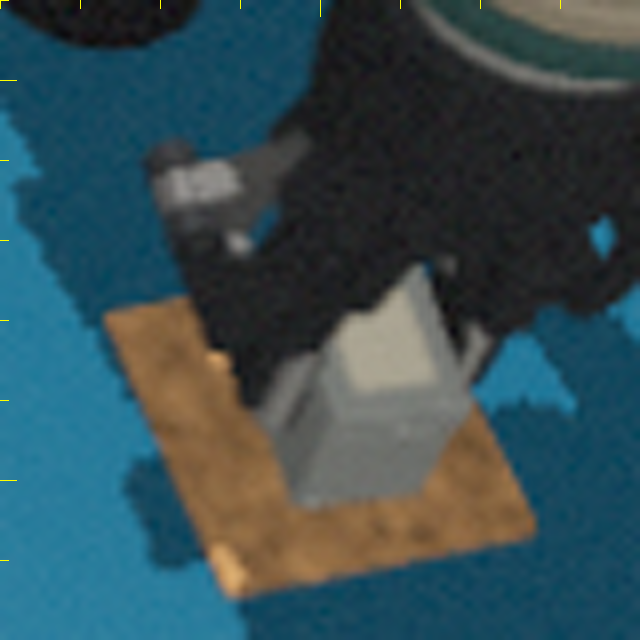

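```bash
python3 -m handwheel '{"claw":[0.02,0.02,0.02],"dp":[[0,0,0.001],[0,0,0.001],[0,0,0.001]],"delta_rot":[[0,0,0],[0,0,0],[0,0,0]]}'; python3 -m handwheel '{"claw":[0.02,0.02,0.02],"dp":[[0,0,0.001],[0,0,0.001],[0,0,0.001]],"delta_rot":[[0,0,0],[0,0,0],[0,0,0]]}'
```

```text
time: 8.07
tcp_pos: [0.6179, 0.241, 0.0184]
tool_rot: [0.0, -0.025, 1.0, 0.0]
wrist_force: [-3.4, -1.8, 6.0]
width: 0.391
time: 8.45
tcp_pos: [0.6179, 0.2411, 0.0184]
tool_rot: [0.0, -0.025, 1.0, 0.0]
wrist_force: [-7.9, -2.8, 10.5]
width: 0.39
```

Contact at the height I expected. Release and go up.

```bash
python3 -m handwheel '{"claw":[0.03,0.04,0.05,0.06,0.065,0.065],"dp":[[0,0,-0.001],[0,0,-0.001],[0,0,-0.001],[0,0,-0.001],[0,0,-0.001],[0,0,-0.001]],"delta_rot":[[0,0,0],[0,0,0],[0,0,0],[0,0,0],[0,0,0],[0,0,0]]}'; python3 -m handwheel '{"claw":[0.065,0.065,0.065,0.065,0.065],"dp":[[0,0,-0.03],[0,0,-0.09],[0,0,-0.15],[0,0,-0.17],[0,0,-0.17]],"delta_rot":[[0,0,0],[0,0,0],[0,0,0],[0,0,0],[0,0,0]]}';  python3 -c "
from h import *
s=snap('wrist','w6')
s=load('top0.pkl')
for n,uv,z in [('bl',(293.5,214.8),.035),('br',(381,220),.035),('gr',(332,270),.042)]: print(n,ray(s,[uv],z)[0].round(3))
go(.475,-.233,.19,92.8)"
```

```text
time: 9.2
tcp_pos: [0.6178, 0.241, 0.0172]
tool_rot: [-0.0, -0.025, 1.0, 0.0]
wrist_force: [-0.2, -0.5, 0.0]
width: 0.761
time: 9.82
tcp_pos: [0.6183, 0.2412, 0.1887]
tool_rot: [0.001, -0.025, 1.0, 0.0]
wrist_force: [-0.5, -0.1, -1.4]
width: 0.759
bl [ 0.484 -0.138  0.035]
br [ 0.474 -0.336  0.035]
gr [ 0.361 -0.223  0.042]
t 9.88 tcp [0.6175 0.241  0.186 ] F [ 0.2 -0.3 -0.4] w 0.759
dp [0.1657, -0.4664, -0.0037] rot [-0.0002, -0.0013, 0.0004] rows 8.0
```

View pics/w6.png

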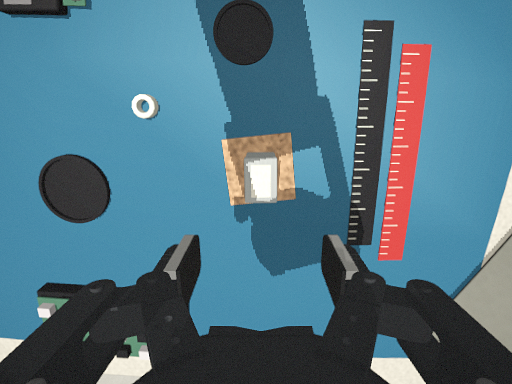

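```bash
python3 -m handwheel '{"claw":[0.065,0.065,0.065,0.065,0.065,0.065,0.065,0.065],"dp":[[0.166,-0.466,-0.01],[0.166,-0.466,-0.01],[0.166,-0.466,-0.01],[0.166,-0.466,-0.01],[0.166,-0.466,-0.01],[0.166,-0.466,-0.01],[0.166,-0.466,-0.01],[0.166,-0.466,-0.01]],"delta_rot":[[0,0,0],[0,0,0],[0,0,0],[0,0,0],[0,0,0],[0,0,0],[0,0,0],[0,0,0]]}'; python3 -m handwheel '{"claw":[0.065,0.065,0.065],"dp":[[0,0,0],[0,0,0],[0,0,0]],"delta_rot":[[0,0,0],[0,0,0],[0,0,0]]}'; python3 -c "
from h import *
s=snap('wrist','w7')
crop(s,0,0,512,384,1,'w7o',[(circ(.475,-.233,.129,.036),(0,0,255)),(circ(.475,-.233,.091,.048),(0,255,255)),(circ(.476,-.235,.049,.06),(0,255,0)),(rect(.476,-.2356,.008,.088,.074,np.radians(17.3)),(0,255,0))])
go(.475,-.233,.107,92.8)"
```

```text
time: 10.88
tcp_pos: [0.473, -0.234, 0.1941]
tool_rot: [-0.002, -0.024, 1.0, 0.001]
wrist_force: [1.9, 0.2, 0.6]
width: 0.758
time: 11.25
tcp_pos: [0.4751, -0.2313, 0.1962]
tool_rot: [-0.001, -0.026, 1.0, 0.001]
wrist_force: [-0.2, 0.0, 1.1]
width: 0.758
t 11.3 tcp [ 0.4752 -0.2313  0.1965] F [-0.4 -0.2  0.1] w 0.767
dp [0.0002, -0.0017, 0.0895] rot [0.0009, -0.0009, 0.0024] rows 2.0
```

View pics/w7o.png

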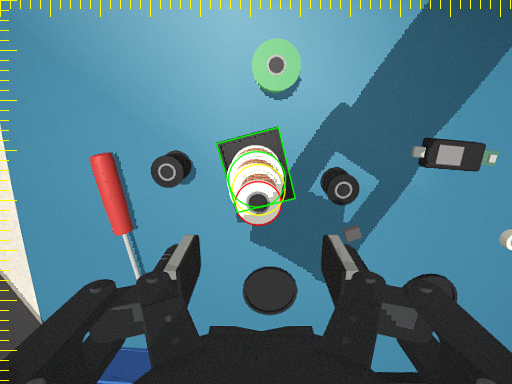

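```bash
python3 -m handwheel '{"claw":[0.06,0.06,0.06,0.06,0.06,0.06],"dp":[[0,-0.0015,0.04],[0,-0.0015,0.08],[0,-0.0015,0.097],[0,-0.0015,0.097],[0,-0.0015,0.097],[0,-0.0015,0.097]],"delta_rot":[[0,0,0],[0,0,0],[0,0,0],[0,0,0],[0,0,0],[0,0,0]]}'; python3 -c "
from h import *
s=snap('wrist','w8')
go(.475,-.233,.1,92.8)"
```

```text
time: 12.05
tcp_pos: [0.4758, -0.2345, 0.102]
tool_rot: [0.001, -0.025, 1.0, -0.001]
wrist_force: [-0.1, 0.7, 0.2]
width: 0.705
t 12.1 tcp [ 0.4756 -0.2344  0.1017] F [ 0.2 -1.4  0.1] w 0.7
dp [0.0006, 0.0015, 0.0017] rot [-0.0012, 0.0021, 0.0003] rows 1.0
```

View pics/w8.png

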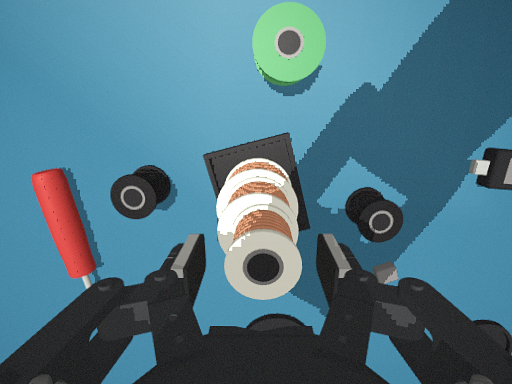

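```bash
python3 -m handwheel '{"claw":[0.05,0.04,0.02,0.02,0.02,0.02,0.02],"dp":[[0,0,0],[0,0,0],[0,0,0],[0,0,0],[0,0,0],[0,0,0],[0,0,0]],"delta_rot":[[0,0,0],[0,0,0],[0,0,0],[0,0,0],[0,0,0],[0,0,0],[0,0,0]]}';python3 -m handwheel '{"claw":[0.02,0.02,0.02,0.02],"dp":[[0,0,-0.01],[0,0,-0.03],[0,0,-0.06],[0,0,-0.06]],"delta_rot":[[0,0,0],[0,0,0],[0,0,0],[0,0,0]]}'; python3 -c "
from h import *
s=snap('wrist','w9')
go(.474,.215,.12,92.8)"
```

```text
time: 12.98
tcp_pos: [0.4752, -0.2341, 0.1007]
tool_rot: [0.0, -0.025, 1.0, -0.0]
wrist_force: [-0.4, 1.1, 6.0]
width: 0.401
time: 13.48
tcp_pos: [0.4759, -0.2348, 0.1625]
tool_rot: [0.002, -0.025, 1.0, -0.001]
wrist_force: [-0.3, -1.0, -1.1]
width: 0.404
t 13.53 tcp [ 0.4752 -0.2343  0.1605] F [ 0.7 -0.3 -1.2] w 0.4
dp [-0.0208, 0.4489, 0.0402] rot [-0.0008, 0.001, 0.0002] rows 8.0
```

View pics/w9.png

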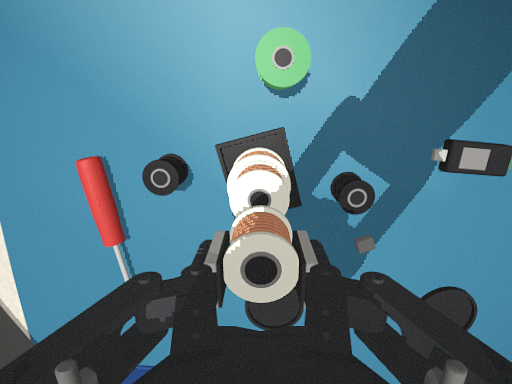

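```bash
python3 -m handwheel '{"claw":[0.02,0.02,0.02,0.02,0.02,0.02,0.02,0.02],"dp":[[-0.002,0.03,0.0],[-0.004,0.08,0.0],[-0.007,0.14,0.0],[-0.01,0.2,0.01],[-0.012,0.26,0.02],[-0.015,0.32,0.03],[-0.018,0.38,0.04],[-0.02,0.425,0.05]],"delta_rot":[[0,0,0],[0,0,0],[0,0,0],[0,0,0],[0,0,0],[0,0,0],[0,0,0],[0,0,0]]}'; python3 -m handwheel '{"claw":[0.02,0.02,0.02,0.02],"dp":[[0,0.024,0.01],[0,0.024,0.03],[0,0.024,0.03],[0,0.024,0.03]],"delta_rot":[[0,0,0],[0,0,0],[0,0,0],[0,0,0]]}'; python3 -c "
from h import *
s=snap('wrist','w10')
crop(s,0,0,512,384,1,'w10o',[(circ(.474,.215,.008,.062),(0,255,0))])
go(.474,.215,.0145,92.8)"
```

```text
time: 14.52
tcp_pos: [0.4727, 0.1934, 0.1081]
tool_rot: [-0.001, -0.025, 1.0, -0.0]
wrist_force: [1.1, -0.8, -0.9]
width: 0.404
time: 15.02
tcp_pos: [0.4728, 0.215, 0.0801]
tool_rot: [-0.0, -0.024, 1.0, -0.0]
wrist_force: [-0.1, -0.2, -0.9]
width: 0.403
t 15.07 tcp [0.4731 0.2151 0.0807] F [-0.4 -0.3 -0.6] w 0.403
dp [-0.0008, -0.0001, 0.0662] rot [0.0002, 0.0004, -0.0003] rows 2.0
```

View pics/w10o.png

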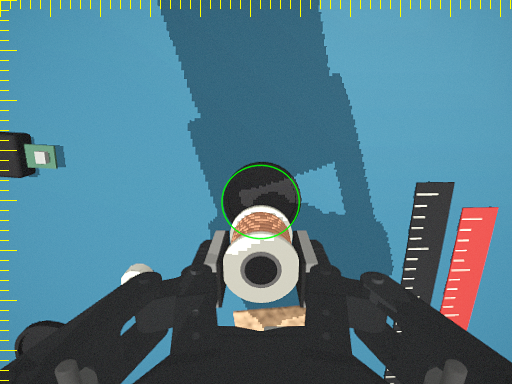

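```bash
python3 -m handwheel '{"claw":[0.02,0.02,0.02,0.02,0.02,0.02],"dp":[[0.001,0,0.035],[0.001,0,0.055],[0.001,0,0.062],[0.001,0,0.065],[0.001,0,0.066],[0.001,0,0.066]],"delta_rot":[[0,0,0],[0,0,0],[0,0,0],[0,0,0],[0,0,0],[0,0,0]]}'; python3 -m handwheel '{"claw":[0.02,0.02,0.02],"dp":[[0,0,0.001],[0,0,0.001],[0,0,0.001]],"delta_rot":[[0,0,0],[0,0,0],[0,0,0]]}'
```

```text
time: 15.82
tcp_pos: [0.4724, 0.2155, 0.0151]
tool_rot: [0.001, -0.025, 1.0, 0.0]
wrist_force: [-0.0, -0.5, -1.0]
width: 0.408
time: 16.2
tcp_pos: [0.4719, 0.2153, 0.0134]
tool_rot: [0.0, -0.025, 1.0, 0.0]
wrist_force: [0.2, 0.7, -0.8]
width: 0.404
```

```bash
python3 -m handwheel '{"claw":[0.02,0.02,0.02],"dp":[[0,0,0.001],[0,0,0.001],[0,0,0.001]],"delta_rot":[[0,0,0],[0,0,0],[0,0,0]]}'; python3 -c "
from h import *
s=snap('scene','s2'); crop(s,330,140,80,80,7,'s2o')"
```

```text
time: 16.58
tcp_pos: [0.472, 0.2154, 0.0127]
tool_rot: [0.0, -0.025, 1.0, 0.0]
wrist_force: [-1.6, 0.1, 3.6]
width: 0.403
```

View pics/s2o.png

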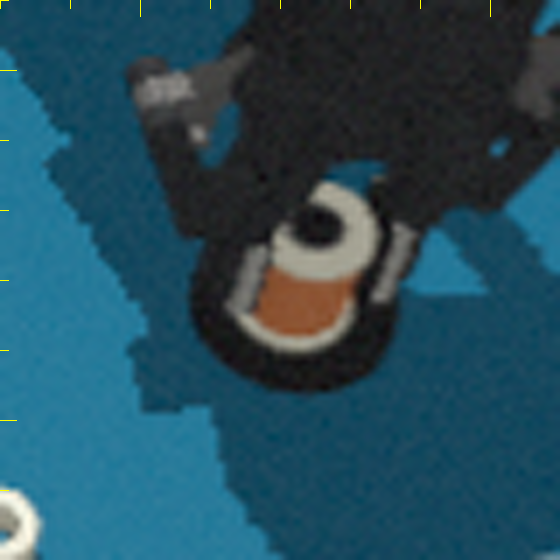

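```bash
python3 -m handwheel '{"claw":[0.036,0.042,0.05,0.055,0.06,0.06],"dp":[[0,0,0],[0,0,0],[0,0,0],[0,0,0],[0,0,0],[0,0,0]],"delta_rot":[[0,0,0],[0,0,0],[0,0,0],[0,0,0],[0,0,0],[0,0,0]]}'; python3 -m handwheel '{"claw":[0.06,0.06,0.06,0.06,0.07],"dp":[[0,0,-0.02],[0,0,-0.06],[0,0,-0.12],[0,0,-0.16],[0,0,-0.16]],"delta_rot":[[0,0,0],[0,0,0],[0,0,0],[0,0,0],[0,0,0]]}';  python3 -c "
from h import *
s=snap('wrist','w11')
go(.475,-.233,.17,92.8)"
```

```text
time: 17.38
tcp_pos: [0.4719, 0.2153, 0.0123]
tool_rot: [-0.0, -0.025, 1.0, 0.0]
wrist_force: [-0.1, -0.1, -0.3]
width: 0.705
time: 18.0
tcp_pos: [0.4735, 0.2159, 0.1765]
tool_rot: [0.004, -0.025, 1.0, 0.001]
wrist_force: [0.3, 0.2, -1.0]
width: 0.822
t 18.05 tcp [0.4725 0.2155 0.1737] F [-0.1 -0.3 -0.1] w 0.818
dp [0.0196, -0.4481, 0.0032] rot [0.0011, 0.0031, 0.0004] rows 8.0
```

View pics/w11.png

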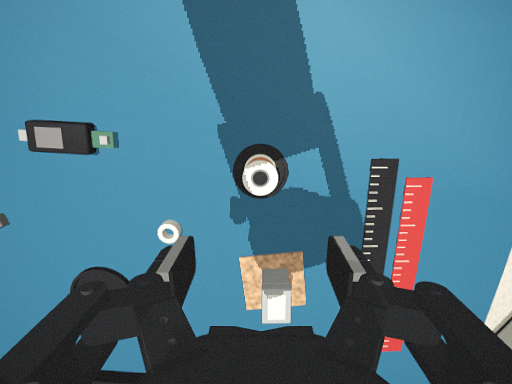

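```bash
python3 -m handwheel '{"claw":[0.07,0.07,0.07,0.07,0.07,0.07,0.07,0.07],"dp":[[0.02,-0.45,0],[0.02,-0.45,0],[0.02,-0.45,0],[0.02,-0.45,0],[0.02,-0.45,0],[0.02,-0.45,0],[0.02,-0.45,0],[0.02,-0.45,0]],"delta_rot":[[0,0,0],[0,0,0],[0,0,0],[0,0,0],[0,0,0],[0,0,0],[0,0,0],[0,0,0]]}'; python3 -m handwheel '{"claw":[0.07,0.07,0.07],"dp":[[0,0,0],[0,0,0],[0,0,0]],"delta_rot":[[0,0,0],[0,0,0],[0,0,0]]}'; python3 -c "
from h import *
s=snap('wrist','w12')
crop(s,150,100,220,160,3,'w12o',[(circ(.475,-.233,.091,.048),(0,0,255)),(circ(.476,-.235,.049,.06),(0,255,0)),(rect(.476,-.2356,.008,.088,.074,np.radians(17.3)),(0,255,0))])
go(.475,-.233,.06,92.8)"
```

```text
time: 19.05
tcp_pos: [0.4727, -0.2379, 0.17]
tool_rot: [-0.002, -0.022, 1.0, 0.001]
wrist_force: [-0.2, 0.7, -1.2]
width: 0.82
time: 19.42
tcp_pos: [0.4743, -0.2338, 0.1722]
tool_rot: [0.0, -0.026, 1.0, 0.0]
wrist_force: [-0.4, 1.0, 0.7]
width: 0.822
t 19.48 tcp [ 0.4743 -0.234   0.1724] F [ 0.5 -0.  -0.8] w 0.82
dp [-0.0007, 0.0009, 0.1124] rot [0.0001, 0.0002, 0.0022] rows 2.0
```

View pics/w12o.png

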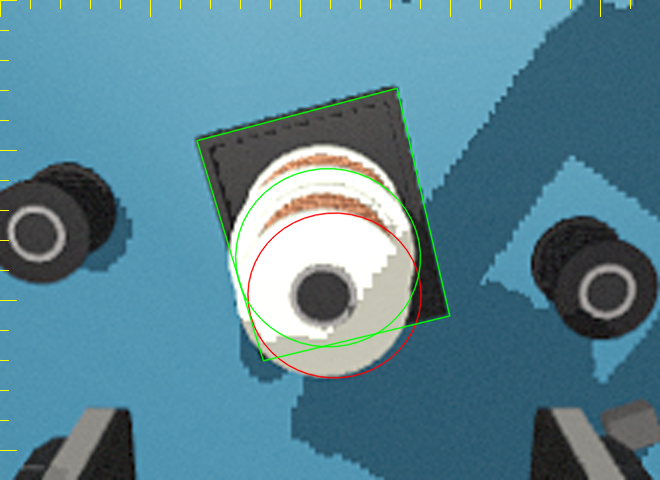

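```bash
python3 -m handwheel '{"claw":[0.07,0.07,0.07,0.07,0.07,0.07],"dp":[[-0.001,-0.0015,0.04],[-0.001,-0.0015,0.08],[-0.001,-0.0015,0.11],[-0.001,-0.0015,0.112],[-0.001,-0.0015,0.112],[-0.001,-0.0015,0.112]],"delta_rot":[[0,0,0],[0,0,0],[0,0,0],[0,0,0],[0,0,0],[0,0,0]]}'; python3 -c "
from h import *
s=snap('wrist','w13')
go(.475,-.2355,.06,92.8)"
```

```text
time: 20.23
tcp_pos: [0.4761, -0.237, 0.0622]
tool_rot: [0.001, -0.025, 1.0, -0.001]
wrist_force: [-0.4, -0.2, 0.0]
width: 0.822
t 20.27 tcp [ 0.476  -0.2369  0.062 ] F [-0.2 -0.   0.3] w 0.823
dp [0.0009, 0.0015, 0.002] rot [-0.0015, 0.0024, 0.0005] rows 1.0
```

View pics/w13.png

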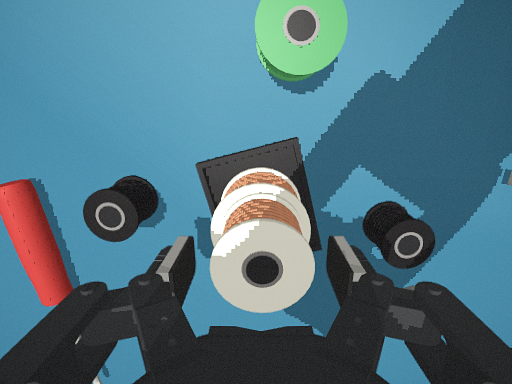

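Well centred between the jaws; close and lift.

```bash
python3 -m handwheel '{"claw":[0.06,0.05,0.035,0.035,0.035,0.035,0.035],"dp":[[0,0,0],[0,0,0],[0,0,0],[0,0,0],[0,0,0],[0,0,0],[0,0,0]],"delta_rot":[[0,0,0],[0,0,0],[0,0,0],[0,0,0],[0,0,0],[0,0,0],[0,0,0]]}';python3 -m handwheel '{"claw":[0.035,0.035,0.035,0.035],"dp":[[0,0,-0.01],[0,0,-0.03],[0,0,-0.06],[0,0,-0.06]],"delta_rot":[[0,0,0],[0,0,0],[0,0,0],[0,0,0]]}'; python3 -c "
from h import *
s=snap('wrist','w14')
go(.6440,-.2085,.12,92.8)"
```

```text
time: 21.15
tcp_pos: [0.4755, -0.2366, 0.0609]
tool_rot: [0.0, -0.025, 1.0, -0.0]
wrist_force: [-0.4, 1.2, 6.2]
width: 0.547
time: 21.65
tcp_pos: [0.4762, -0.2373, 0.1225]
tool_rot: [0.002, -0.025, 1.0, -0.001]
wrist_force: [0.4, -0.2, -2.2]
width: 0.541
t 21.7 tcp [ 0.4753 -0.2368  0.1205] F [ 0.4  0.4 -3.2] w 0.541
dp [-0.1699, 0.02, 0.0006] rot [-0.0007, 0.0011, 0.0002] rows 3.0
```

View pics/w14.png

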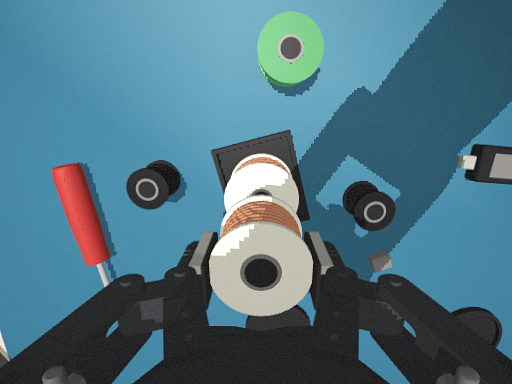

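```bash
python3 -m handwheel '{"claw":[0.035,0.035,0.035,0.035,0.035,0.035,0.035],"dp":[[-0.03,0.004,0],[-0.08,0.01,0],[-0.13,0.015,0.02],[-0.16,0.02,0.035],[-0.17,0.02,0.04],[-0.17,0.02,0.04],[-0.17,0.02,0.04]],"delta_rot":[[0,0,0],[0,0,0],[0,0,0],[0,0,0],[0,0,0],[0,0,0],[0,0,0]]}'; python3 -c "
from h import *
s=snap('wrist','w15')
crop(s,0,0,512,384,1,'w15o',[(circ(.644,-.2085,.008,.074),(0,255,0))])
go(.644,-.2085,.017,92.8)"
```

```text
time: 22.58
tcp_pos: [0.6433, -0.2089, 0.0808]
tool_rot: [0.0, -0.024, 1.0, -0.0]
wrist_force: [0.2, -0.9, -2.4]
width: 0.54
t 22.62 tcp [ 0.6434 -0.2089  0.0812] F [ 1.9  0.2 -1.8] w 0.542
dp [-0.0005, 0.0004, 0.0642] rot [-0.0004, 0.0008, -0.0006] rows 2.0
```

View pics/w15o.png

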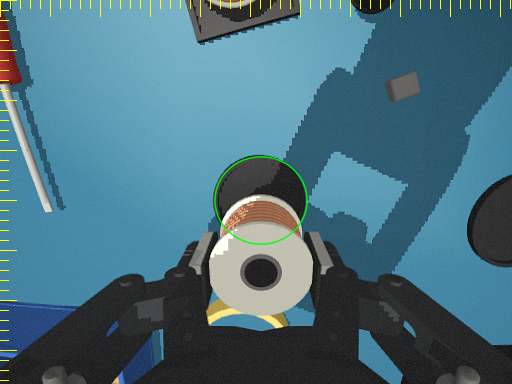

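```bash
python3 -m handwheel '{"claw":[0.035,0.035,0.035,0.035,0.035,0.035],"dp":[[0,0,0.035],[0,0,0.055],[0,0,0.062],[0,0,0.064],[0,0,0.065],[0,0,0.065]],"delta_rot":[[0,0,0],[0,0,0],[0,0,0],[0,0,0],[0,0,0],[0,0,0]]}'; python3 -m handwheel '{"claw":[0.035,0.035,0.035],"dp":[[0,0,0.001],[0,0,0.001],[0,0,0.001]],"delta_rot":[[0,0,0],[0,0,0],[0,0,0]]}'
```

```text
time: 23.38
tcp_pos: [0.6444, -0.2084, 0.0163]
tool_rot: [0.001, -0.025, 1.0, -0.0]
wrist_force: [0.4, 0.5, -2.2]
width: 0.544
time: 23.75
tcp_pos: [0.6443, -0.2083, 0.015]
tool_rot: [0.001, -0.025, 1.0, -0.0]
wrist_force: [0.0, 0.5, 0.9]
width: 0.546
```

Touching. A further 0.5 mm, then release.

```bash
python3 -m handwheel '{"claw":[0.035,0.045,0.05,0.055,0.06,0.065,0.068,0.068],"dp":[[0,0,0.0005],[0,0,0.0005],[0,0,0.0],[0,0,0],[0,0,0],[0,0,0],[0,0,0],[0,0,0]],"delta_rot":[[0,0,0],[0,0,0],[0,0,0],[0,0,0],[0,0,0],[0,0,0],[0,0,0],[0,0,0]]}'; python3 -m handwheel '{"claw":[0.068,0.068,0.068,0.068,0.08],"dp":[[0,0,-0.02],[0,0,-0.06],[0,0,-0.11],[0,0,-0.13],[0,0,-0.13]],"delta_rot":[[0,0,0],[0,0,0],[0,0,0],[0,0,0],[0,0,0]]}';  python3 -c "
from h import *
s=snap('wrist','w16')
go(.476,-.2365,.14,92.8)"
```

```text
time: 24.75
tcp_pos: [0.644, -0.2082, 0.0143]
tool_rot: [0.0, -0.025, 1.0, 0.0]
wrist_force: [-0.3, 0.0, 0.9]
width: 0.795
time: 25.38
tcp_pos: [0.6447, -0.2085, 0.1468]
tool_rot: [0.002, -0.025, 1.0, -0.001]
wrist_force: [-0.4, -1.1, 0.7]
width: 0.936
t 25.43 tcp [ 0.6439 -0.2082  0.1442] F [ 0.3 -0.7 -0.6] w 0.933
dp [0.169, -0.02, 0.0041] rot [0.0, 0.0002, 0.0003] rows 3.0
```

View pics/w16.png

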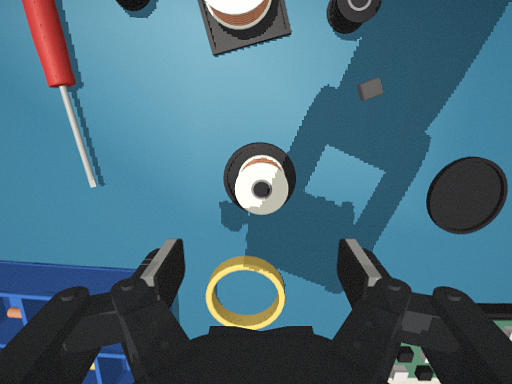

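```bash
python3 -m handwheel '{"claw":[0.08,0.08,0.08,0.08,0.08,0.08,0.08],"dp":[[0.169,-0.02,0],[0.169,-0.02,0],[0.169,-0.02,0],[0.169,-0.02,0],[0.169,-0.02,0],[0.169,-0.02,0],[0.169,-0.02,0]],"delta_rot":[[0,0,0],[0,0,0],[0,0,0],[0,0,0],[0,0,0],[0,0,0],[0,0,0]]}'; python3 -c "
from h import *
s=snap('wrist','w17')
crop(s,0,0,512,384,1,'w17o',[(circ(.476,-.2365,.049,.06),(0,0,255)),(rect(.476,-.2356,.008,.088,.074,np.radians(17.3)),(0,255,0))])
go(.476,-.2365,.019,92.8)"
```

```text
time: 26.3
tcp_pos: [0.4767, -0.2363, 0.1438]
tool_rot: [-0.0, -0.025, 1.0, 0.0]
wrist_force: [0.5, -0.6, 0.1]
width: 0.935
t 26.35 tcp [ 0.4766 -0.2363  0.1439] F [ 0.5 -0.4 -0.1] w 0.934
dp [0.0006, -0.0002, 0.1249] rot [0.0004, -0.0004, 0.0011] rows 2.0
```

View pics/w17o.png

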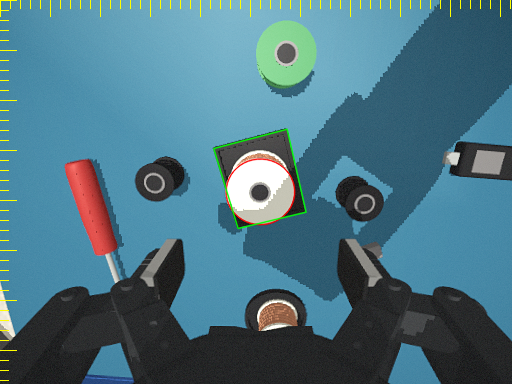

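```bash
python3 -m handwheel '{"claw":[0.08,0.08,0.08,0.08,0.08,0.08],"dp":[[0,0,0.04],[0,0,0.09],[0,0,0.12],[0,0,0.124],[0,0,0.124],[0,0,0.124]],"delta_rot":[[0,0,0],[0,0,0],[0,0,0],[0,0,0],[0,0,0],[0,0,0]]}'; python3 -c "
from h import *
s=snap('wrist','w18')
go(.476,-.2365,.019,92.8)"
```

```text
time: 27.1
tcp_pos: [0.4773, -0.2371, 0.0222]
tool_rot: [0.001, -0.025, 1.0, -0.001]
wrist_force: [-0.1, -0.4, -0.5]
width: 0.937
t 27.15 tcp [ 0.4771 -0.2371  0.022 ] F [0.4 0.  0.6] w 0.933
dp [0.0011, 0.0006, 0.003] rot [-0.0016, 0.0025, 0.0004] rows 1.0
```

View pics/w18.png

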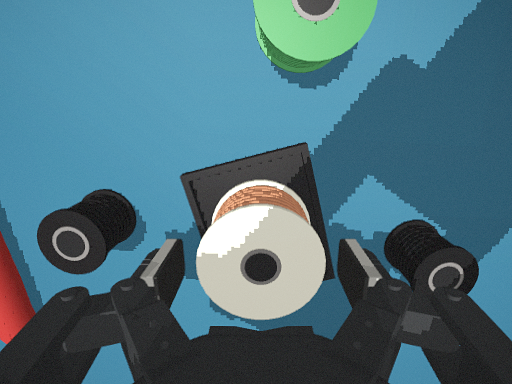

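```bash
python3 -m handwheel '{"claw":[0.07,0.06,0.05,0.05,0.05,0.05,0.05],"dp":[[0.001,0,0.002],[0.001,0,0.002],[0.001,0,0.002],[0.001,0,0.002],[0.001,0,0.002],[0.001,0,0.002],[0.001,0,0.002]],"delta_rot":[[0,0,0],[0,0,0],[0,0,0],[0,0,0],[0,0,0],[0,0,0],[0,0,0]]}';python3 -m handwheel '{"claw":[0.05,0.05,0.05,0.05,0.05],"dp":[[0,0,-0.01],[0,0,-0.03],[0,0,-0.06],[0,0,-0.09],[0,0,-0.09]],"delta_rot":[[0,0,0],[0,0,0],[0,0,0],[0,0,0],[0,0,0]]}'; python3 -c "
from h import *
s=snap('wrist','w19')
go(.652,.0145,.11,92.8)"
```

```text
time: 28.02
tcp_pos: [0.4754, -0.2371, 0.0192]
tool_rot: [0.0, -0.025, 1.0, -0.001]
wrist_force: [-1.7, -0.5, 6.4]
width: 0.681
time: 28.65
tcp_pos: [0.4762, -0.237, 0.1103]
tool_rot: [0.002, -0.025, 1.0, -0.001]
wrist_force: [0.2, -0.1, -4.8]
width: 0.689
t 28.7 tcp [ 0.4752 -0.2365  0.1082] F [ 0.2  0.7 -4.3] w 0.682
dp [-0.1889, 0.2419, -0.0017] rot [-0.0001, 0.0007, 0.0005] rows 5.0
```

View pics/w19.png

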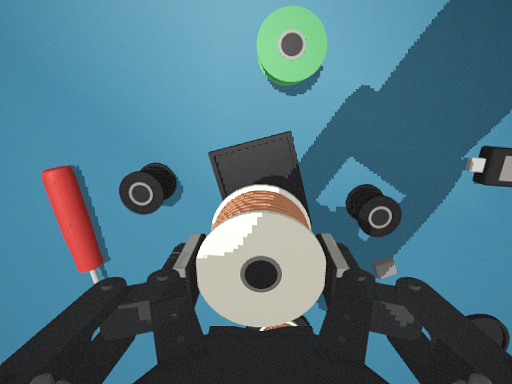

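Offset is 0.0162, so contact is expected at TCP z ≈ 0.019.

```bash
python3 -m handwheel '{"claw":[0.05,0.05,0.05,0.05,0.05,0.05,0.05,0.05],"dp":[[-0.02,0.026,0],[-0.055,0.07,0],[-0.09,0.117,0],[-0.125,0.16,0],[-0.16,0.205,0.01],[-0.182,0.233,0.02],[-0.189,0.242,0.025],[-0.189,0.242,0.025]],"delta_rot":[[0,0,0],[0,0,0],[0,0,0],[0,0,0],[0,0,0],[0,0,0],[0,0,0],[0,0,0]]}'; python3 -m handwheel '{"claw":[0.05,0.05],"dp":[[0,0,0],[0,0,0]],"delta_rot":[[0,0,0],[0,0,0]]}'; python3 -c "
from h import *
s=snap('wrist','w20')
crop(s,0,0,512,384,1,'w20o',[(circ(.652,.0145,.008,.086),(0,255,0))])
go(.652,.0145,.021,92.8)"
```

```text
time: 29.7
tcp_pos: [0.6509, 0.0145, 0.0808]
tool_rot: [-0.002, -0.025, 1.0, 0.0]
wrist_force: [0.1, -0.2, -3.4]
width: 0.682
time: 29.95
tcp_pos: [0.6519, 0.0132, 0.0839]
tool_rot: [0.0, -0.024, 1.0, -0.0]
wrist_force: [-1.2, 0.5, -4.1]
width: 0.68
t 30.0 tcp [0.6519 0.0134 0.0839] F [ 0.   0.2 -4.9] w 0.684
dp [-0.0001, 0.0011, 0.0629] rot [-0.0001, 0.0008, -0.001] rows 2.0
```

View pics/w20o.png

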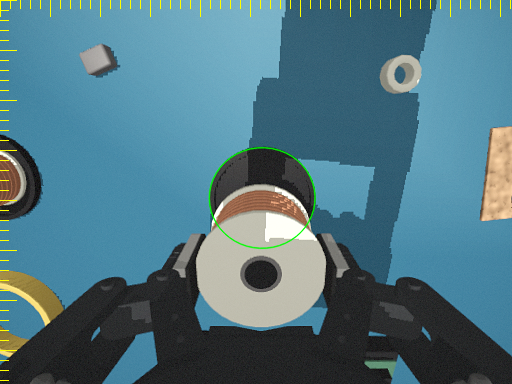

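```bash
python3 -m handwheel '{"claw":[0.05,0.05,0.05,0.05,0.05,0.05],"dp":[[0,0.001,0.035],[0,0.001,0.053],[0,0.001,0.06],[0,0.001,0.063],[0,0.001,0.064],[0,0.001,0.064]],"delta_rot":[[0,0,0],[0,0,0],[0,0,0],[0,0,0],[0,0,0],[0,0,0]]}'; python3 -m handwheel '{"claw":[0.05,0.05,0.05],"dp":[[0,0,0.001],[0,0,0.001],[0,0,0.001]],"delta_rot":[[0,0,0],[0,0,0],[0,0,0]]}'
```

```text
time: 30.75
tcp_pos: [0.6524, 0.0154, 0.0202]
tool_rot: [0.001, -0.025, 1.0, -0.0]
wrist_force: [0.5, 0.3, -4.1]
width: 0.683
time: 31.12
tcp_pos: [0.6524, 0.0154, 0.0193]
tool_rot: [0.001, -0.025, 1.0, -0.0]
wrist_force: [-0.6, 0.2, 2.3]
width: 0.689
```

```bash
python3 -m handwheel '{"claw":[0.05,0.058,0.062,0.067,0.072,0.077,0.08,0.08],"dp":[[0,0,0],[0,0,0],[0,0,0.0],[0,0,0],[0,0,0],[0,0,0],[0,0,0],[0,0,0]],"delta_rot":[[0,0,0],[0,0,0],[0,0,0],[0,0,0],[0,0,0],[0,0,0],[0,0,0],[0,0,0]]}'; python3 -m handwheel '{"claw":[0.08,0.08,0.08,0.08,0.065],"dp":[[0,0,-0.02],[0,0,-0.06],[0,0,-0.11],[0,0,-0.13],[0,0,-0.13]],"delta_rot":[[0,0,0],[0,0,0],[0,0,0],[0,0,0],[0,0,0]]}';  python3 -c "
from h import *
s=snap('wrist','w21')
go(.618,.241,.15,92.8)"
```

```text
time: 32.12
tcp_pos: [0.652, 0.0154, 0.0183]
tool_rot: [0.0, -0.025, 1.0, 0.0]
wrist_force: [-0.4, -0.4, -0.3]
width: 0.935
time: 32.75
tcp_pos: [0.6528, 0.0154, 0.1508]
tool_rot: [0.002, -0.025, 1.0, -0.0]
wrist_force: [-0.8, 0.0, -0.2]
width: 0.763
t 32.8 tcp [0.6519 0.0154 0.1481] F [ 0.6 -0.1 -0.8] w 0.761
dp [0.0227, 0.227, -0.0018] rot [0.0001, 0.0002, 0.0003] rows 4.0
```

View pics/w21.png

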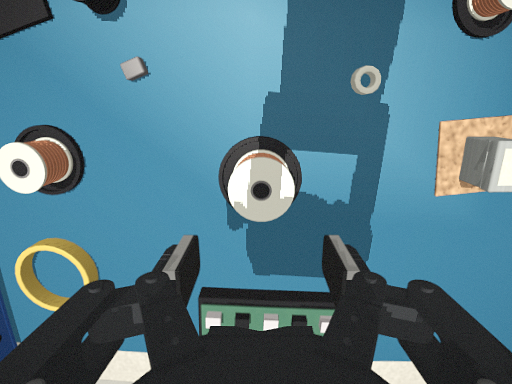

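Large spool is in its dish. Now back to the tin.

```bash
python3 -m handwheel '{"claw":[0.065,0.065,0.065,0.065,0.065,0.065,0.065],"dp":[[0.023,0.227,0],[0.023,0.227,0],[0.023,0.227,0],[0.023,0.227,0],[0.023,0.227,0],[0.023,0.227,0],[0.023,0.227,0]],"delta_rot":[[0,0,0],[0,0,0],[0,0,0],[0,0,0],[0,0,0],[0,0,0],[0,0,0]]}'; python3 -c "
from h import *
s=snap('wrist','w22')
crop(s,170,120,180,130,4,'w22o',[(rect(.618,.241,.05,.048,.034,np.radians(2.8)),(0,0,255))])
go(.618,.241,.0185,92.8)"
```

```text
time: 33.67
tcp_pos: [0.618, 0.2395, 0.1475]
tool_rot: [-0.001, -0.024, 1.0, -0.0]
wrist_force: [-0.5, 0.1, -0.7]
width: 0.762
t 33.73 tcp [0.6181 0.2396 0.1478] F [ 0.  -0.6 -0. ] w 0.756
dp [-0.0001, 0.0015, 0.1293] rot [-0.0003, -0.0008, -0.0016] rows 3.0
```

View pics/w22o.png

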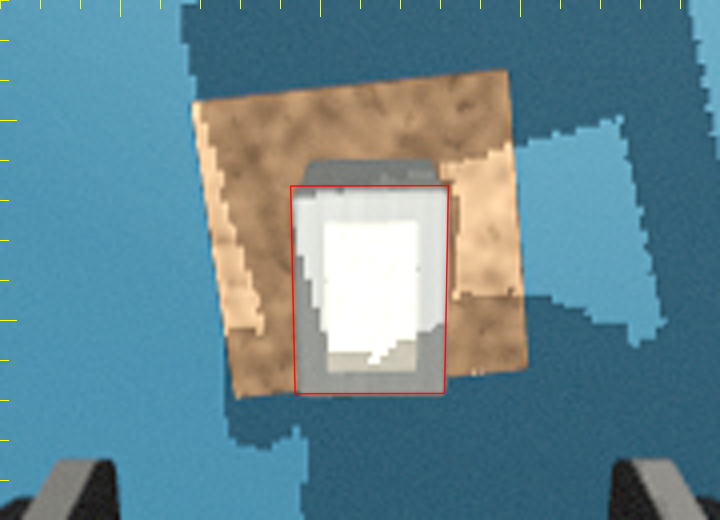

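```bash
python3 -m handwheel '{"claw":[0.065,0.065,0.065,0.065,0.065,0.065],"dp":[[0,0.001,0.04],[0,0.001,0.09],[0,0.001,0.124],[0,0.001,0.128],[0,0.001,0.128],[0,0.001,0.128]],"delta_rot":[[0,0,0],[0,0,0],[0,0,0],[0,0,0],[0,0,0],[0,0,0]]}'; python3 -m handwheel '{"claw":[0.05,0.04,0.02,0.02,0.02,0.02,0.02],"dp":[[0,0,0],[0,0,0],[0,0,0],[0,0,0],[0,0,0],[0,0,0],[0,0,0]],"delta_rot":[[0,0,0],[0,0,0],[0,0,0],[0,0,0],[0,0,0],[0,0,0],[0,0,0]]}'; python3 -m handwheel '{"claw":[0.02,0.02,0.02,0.02,0.02],"dp":[[0,0,-0.01],[0,0,-0.04],[0,0,-0.08],[0,0,-0.1],[0,0,-0.1]],"delta_rot":[[0,0,0],[0,0,0],[0,0,0],[0,0,0],[0,0,0]]}'; python3 -c "
from h import *
s=snap('wrist','w23')
go(.476,-.236,.12,107.3)"
```

```text
time: 34.48
tcp_pos: [0.6191, 0.2422, 0.023]
tool_rot: [0.002, -0.024, 1.0, 0.001]
wrist_force: [-0.3, -0.4, -0.2]
width: 0.759
time: 35.35
tcp_pos: [0.6182, 0.2421, 0.0211]
tool_rot: [0.001, -0.025, 1.0, 0.0]
wrist_force: [0.1, -0.5, 4.5]
width: 0.388
time: 35.98
tcp_pos: [0.6183, 0.2422, 0.1217]
tool_rot: [0.001, -0.025, 1.0, 0.0]
wrist_force: [0.7, -1.1, -1.9]
width: 0.387
t 36.02 tcp [0.6175 0.242  0.1196] F [ 0.1 -0.7 -1.4] w 0.388
dp [0.1649, -0.4704, -0.0003] rot [-0.0, -0.0006, -0.2527] rows 8.0
```

View pics/w23.png

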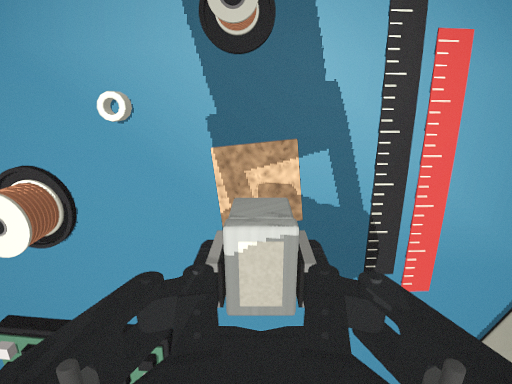

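```bash
python3 -m handwheel '{"claw":[0.02,0.02,0.02,0.02,0.02,0.02,0.02,0.02],"dp":[[0.01,-0.03,0],[0.028,-0.08,0],[0.05,-0.14,0],[0.07,-0.2,0],[0.091,-0.26,0],[0.112,-0.32,0],[0.133,-0.38,0],[0.152,-0.435,0]],"delta_rot":[[0,0,-0.03],[0,0,-0.06],[0,0,-0.1],[0,0,-0.15],[0,0,-0.2],[0,0,-0.253],[0,0,-0.253],[0,0,-0.253]]}';  python3 -c "
from h import *
go(.476,-.236,.09,107.3)"
```

```text
time: 37.02
tcp_pos: [0.4858, -0.2002, 0.118]
tool_rot: [-0.001, -0.151, 0.989, 0.001]
wrist_force: [1.2, 0.3, -1.4]
width: 0.388
t 37.02 tcp [ 0.4858 -0.2002  0.118 ] F [ 1.2  0.3 -1.4] w 0.388
dp [0.0199, -0.0313, 0.0279] rot [0.0026, -0.0025, 0.0004] rows 1.0
```

```bash
python3 -m handwheel '{"claw":[0.02,0.02,0.02,0.02,0.02],"dp":[[0.015,-0.025,0.01],[0.02,-0.032,0.03],[0.02,-0.032,0.03],[0.02,-0.032,0.03],[0.02,-0.032,0.03]],"delta_rot":[[0,0,0],[0,0,0],[0,0,0],[0,0,0],[0,0,0]]}';  python3 -c "
from h import *
s=snap('wrist','w24')
crop(s,0,0,512,384,1,'w24o',[(rect(.476,-.236,.008,.088,.074,np.radians(17.3)),(0,255,0))])
go(.476,-.236,.022,107.3)"
```

```text
time: 37.65
tcp_pos: [0.4786, -0.235, 0.0909]
tool_rot: [0.0, -0.151, 0.989, -0.0]
wrist_force: [0.8, -0.2, -1.3]
width: 0.385
t 37.7 tcp [ 0.4786 -0.235   0.0909] F [ 0.2  0.  -0.9] w 0.387
dp [0.0028, -0.0001, 0.0689] rot [-0.0006, 0.0008, 0.0013] rows 2.0
```

View pics/w24o.png

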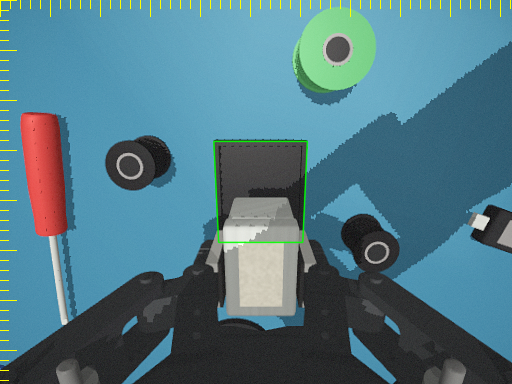

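```bash
python3 -m handwheel '{"claw":[0.02,0.02,0.02,0.02,0.02,0.02],"dp":[[0.003,0,0.035],[0.003,0,0.058],[0.003,0,0.066],[0.003,0,0.069],[0.003,0,0.07],[0.003,0,0.07]],"delta_rot":[[0,0,0],[0,0,0],[0,0,0],[0,0,0],[0,0,0],[0,0,0]]}'; python3 -m handwheel '{"claw":[0.02,0.02,0.02],"dp":[[0,0,0.001],[0,0,0.001],[0,0,0.001]],"delta_rot":[[0,0,0],[0,0,0],[0,0,0]]}'
```

```text
time: 38.45
tcp_pos: [0.4757, -0.2366, 0.0211]
tool_rot: [0.001, -0.151, 0.989, -0.0]
wrist_force: [0.3, 0.1, -1.3]
width: 0.39
time: 38.83
tcp_pos: [0.4756, -0.2366, 0.02]
tool_rot: [0.001, -0.151, 0.989, -0.0]
wrist_force: [-0.5, 0.4, 4.0]
width: 0.382
```

Contact. Release, rise and check.

```bash
python3 -m handwheel '{"claw":[0.034,0.04,0.046,0.052,0.06,0.065,0.065],"dp":[[0,0,0],[0,0,0],[0,0,0.0],[0,0,0],[0,0,0],[0,0,0],[0,0,0]],"delta_rot":[[0,0,0],[0,0,0],[0,0,0],[0,0,0],[0,0,0],[0,0,0],[0,0,0]]}'; python3 -m handwheel '{"claw":[0.065,0.065,0.065,0.065,0.065,0.065,0.065],"dp":[[0,0,-0.02],[0,0,-0.06],[0,0,-0.11],[0,0,-0.16],[0,0,-0.2],[0,0,-0.2],[0,0,-0.2]],"delta_rot":[[0,0,0],[0,0,0],[0,0,0],[0,0,0],[0,0,0],[0,0,0],[0,0,0]]}';  python3 -c "
from h import *
s=snap('wrist','w25')
go(.5,.1,.3,107.3)"
```

```text
time: 39.7
tcp_pos: [0.4752, -0.2363, 0.0193]
tool_rot: [0.0, -0.151, 0.989, 0.0]
wrist_force: [0.6, -0.0, 0.2]
width: 0.76
time: 40.58
tcp_pos: [0.4749, -0.2362, 0.2183]
tool_rot: [-0.0, -0.151, 0.989, 0.0]
wrist_force: [0.5, 1.2, 0.3]
width: 0.757
t 40.62 tcp [ 0.4747 -0.2361  0.2177] F [ 0.1  0.9 -1.5] w 0.759
dp [-0.124, 0.3135, -0.0819] rot [0.002, -0.0017, 0.0002] rows 6.0
```

View pics/w25.png

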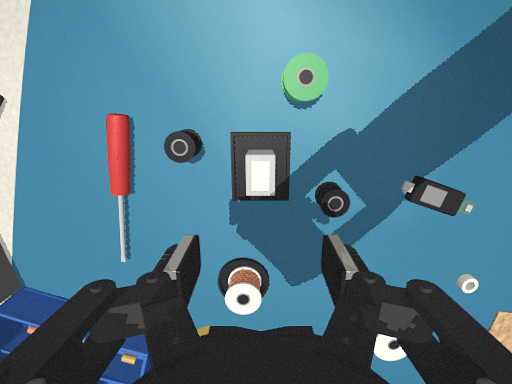

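```bash
python3 -c "
from h import *
D=[(circ(.472,.2153,.041,.036),(0,0,255)),(circ(.644,-.2083,.045,.048),(0,0,255)),(circ(.652,.0154,.049,.06),(0,0,255)),(circ(.474,.2148,.008,.062),(0,255,0)),(circ(.6445,-.208,.008,.074),(0,255,0)),(circ(.653,.0145,.008,.086),(0,255,0)),(rect(.4755,-.2365,.049,.048,.034,np.radians(17.3)),(0,0,255)),(rect(.476,-.236,.008,.088,.074,np.radians(17.3)),(0,255,0))]
for n in ['top','scene']:
    s=snap(n,n+'F'); 
    if n=='top': crop(s,110,110,270,150,2,'topFo')
    else: crop(s,90,130,345,180,2,'sceneFo')
"
```

```text
(no output)
```

View pics/topFo.png

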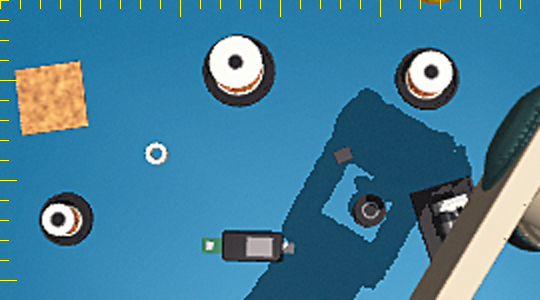

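View pics/sceneFo.png

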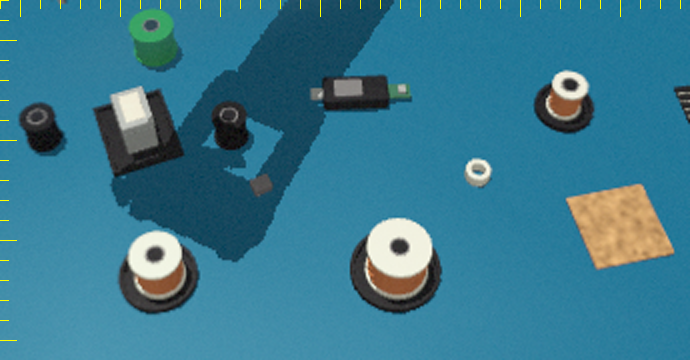

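```bash
python3 -c "
from plant import manip
o=manip.observe(); print(o['time'],o['wrist_force'])
print(manip.hand_in())"
```

```text
40.725 [-0.3870951  -0.35668711 -0.32786827]
the job is handed in; nothing more can be done
None
```

The bench is in order and I handed the job in at about 41 s, with no verdict reported. I set the tin aside on the cork pad and stood the small, medium and large spools in their own dishes. Then I put the tin into the tray with its long side along the tray's. Every piece was lowered until the wrist force showed contact before I let go.

**Last checks:**
- The final scene and wrist views show each spool upright inside its dish and the tin flat in the tray, in line with it. The pad is empty and the gripper is clear of everything.
- The final top view agrees for the spools, but the arm partly hid the tray there.
- By eye, the programmer is where it was in the first scene picture. The black and green look-alikes look untouched.
- The highest wrist force I read was about 13 N, while setting the tin on the pad.

**What disagreed:** the scene and top cameras put the dishes and the tray 3 to 6 mm apart. I used values between the two, checked with the wrist camera, so each piece is centred only to within a few millimetres. The spools have 9 mm of room all round in their dishes, and the tin has 16 mm on each side in the tray.

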